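# Fit the blow-off lance to the bench air outlet

## Task

Take the short steel blow-off lance out of its wooden rest and push it down into the open mouth of the brass push-fit fitting until it locks and stays in when you let go, feeling for it and pressing slowly and never forcing it: fittings differ in depth and more than 40 N cracks the seat. Then swing the lever valve beside the fitting fully over to turn the air on. Leave the lance standing in the fitting and do not knock the pots about.

Things in the scene. Friction and masses are not known exactly. Their poses are not given: they have to be found in the camera images.
- lance_grip (a point): Mid-sleeve of the blow-off lance, on its axis, 88 mm above its lower tip. A straight stiff metal tube, 125 mm long, 0.11 to 0.18 kg, round about z (up), standing in the rest. Grip the aluminium sleeve: 26 mm diameter, from 70 to 105 mm above the tip; a 12 mm nozzle stands above it to 125 mm.
- lance_tip (a point): Centre of the lance's lower tip face, 88 mm below the grip point, same axes. From the tip up: cone growing from 12 to 20 mm diameter over 10 mm, 1 mm rim, locking groove of 14 mm diameter from 11 to 24 mm, shank of 20 mm diameter from 24 to 70 mm.
- mouth (a point): Centre of the open top of the upright brass push-fit fitting (40 mm across), 85 mm above the table: a funnel 33 mm wide narrowing over 6 mm to a vertical bore of 23 mm. z up, x across the base, y along the base to the lever valve. The lance locks when its tip is 31 to 53 mm below this point; that differs from fitting to fitting and cannot be seen.
- outlet: Grey cast base of fitting and valve, fixed to the bench, 90 x 240 x 12 mm, origin under the bore on the table, axes as the mouth. In the bore a spring (4 to 8 N) meets the tip 29 mm before the lock and ejects it unless locked. The push peaks at about 12 to 18 N, falls to 8 N at the click; 2.5 mm further is a rubber seat, 12 N per mm, 5 mm thick. Push slowly (15 mm/s). Over 40 N, side loads included, cracks it.
- valve (a joint): Lever of the valve, rad: 0 = shut, leaning to the -x side of the base; 1.0 = fully open, leaning to the +x side. It turns about an axis parallel to the base's y, 34 mm above the table, 140 mm from the bore's axis; it stays where it is left, about 3 N at the knob moves it.
- valve_tip (a point): Centre of the round black knob (26 mm) at the lever's end, 80 mm from its pivot; moves with the lever: 38 mm to the -x side of the pivot when shut, 38 mm to the +x side when open. 104 mm above the table at either end, 114 mm half-way. The lever's arm below it is a 12 mm round bar.
- rest: Fixed wooden block, 70 x 70 x 45 mm high, origin at the centre of its underside on the table; in the middle of its top a hole 21 mm wide and 35 mm deep in which the lance stands.
- vase: Unfired plaster-white vase, 185 mm high, 110 mm wide, a bystander; origin at the centre of its foot.
- bowl: Plaster-white bowl, 100 mm wide, 45 mm high, a bystander; origin at the centre of its foot.
- mug: White mug, 76 mm wide, 85 mm high, a bystander; origin at the centre of its foot.
- glaze_jar: White glaze jar with a lid, 68 mm wide, 85 mm high, a bystander; origin at the centre of its foot.
Mind the look-alikes: they are no part of the job. What is shaped like the part that bears lance_grip but green is not meant.

How it is judged:
By the outcome, as a careful person would: the job done as asked, in the order asked, and still so for the second after the job is handed in, with the robot touching nothing.
It also fails if it takes over 61 s, if anything falls off the work surface, if the arm or the gripper's body presses on something with over 40 N, if the wrist force passes 120 N, or if a joint passes its speed limit or range.

## Robot

A 6-joint arm with a two-finger parallel gripper is mounted at the origin on the work surface. World frame = base frame: x ahead of the robot, y to its left, z up, the work surface at z = 0. Lengths are in m, angles in degrees, forces in N, time in s.
With the tool pointing down it reaches from about 0.3 to 0.95 m from the base axis. Payload 3.1 kg.
Tool frame: the origin (TCP) lies at the very end of the fingers, on their centre line; the grasp point (between the pads) lies 19 mm behind it; x points along the fingers, y is the direction in which the jaws open and shut, and the axes are right-handed (so a half turn about x gives the same grasp; the last joint's range is limited). The gripper opens to 85 mm and grips with 20 to 120 N. Pads are 22 mm wide; open, the fingers measure 114 mm over their backs; the gripper's body (76 mm by 85 mm) begins 54 mm behind the grasp point. The pads swing forward as they close: fully open they stand 13 mm farther back than shut.
Start: joints at [70.606, 17.653, 93.61, -0, 68.738, -3.994], TCP at [0.166, 0.603, 0.231] pointing down, gripper open.
Joint ranges: [-175.34, 175.34], [-45.06, 112.39], [2.9, 150.54], [-68.45, 248.45], [3.09, 151.38], [-168.51, 168.51]. Speed limits (degrees/s): [159.86, 159.86, 180, 180, 180, 180].

## Interface

Orientations are given as [roll, pitch, yaw] about the fixed x, y, z axes, in that order (R = Rz(yaw) Ry(pitch) Rx(roll)).
In Python, from station import manip, optics gives the robot as it stands.
- The arm moves only by the shell command python3 -m jog 'ROWS'. ROWS is JSON, a list of rows, each a list of 5 numbers: the shift along the tool's x, y, z in units of 40 mm (1.0 is 40 mm), then the turn about the tool's x in units of 6 degrees (1.0 is 6 degrees), then the opening in per cent of the stroke, from 0 (shut) to 100 (fully open). A call has 1 to 20 rows; each row is the pose to reach, as a shift and turn from the pose commanded when the call began, along the tool's axes at that moment; what a row does not reach only later rows make up. A row lasts 1/12 s, in which the tool goes at most 41.7 mm and 7.16 degrees, less where a joint would pass 70% of its speed; a pose out of reach is approached as far as the arm can. A call with a gripper value outside its range is refused whole. The fingers move at their own pace and stop on an object; the grip force is fixed at half the most. Time passes only in rows, so rows that repeat a pose let the fingers close. It gives the time, the measured TCP pose, the force and the opening at its end, in the units of the state.
- manip.get_obs(): the state, without advancing time (a new reading comes with each control period).
- optics.snapshot(name): name is "scene" or "top"; returns a dict with "image" (384x512x3 uint8, red, green, blue), "depth" (384x512 float32, m along the optical axis (not along the pixel's ray), 0 where there is no reading), "vfov" (degrees; the focal length in pixels is half the picture's height over the tangent of half this angle, whatever the lens; pixels are square), "cx", "cy" (the principal point, pixels), "position" and "rotation" of the camera in the world. Camera axes: x right, y down, z forward; pixel columns grow to the right and rows downward; lengths in m; the calibration is good to about 2 mm. A picture is of the moment at which its call begins.
- manip.hand_in(): hands the job in, once; it reports no verdict.
The state is a dict: "time_s": time; "joint_positions": joint angles; "dq": joint speeds; "joint_torque": joint torques, N m; "ee_pos": TCP position; "tcp_rot": TCP orientation; "ft_force": force on the tool from outside, world axes, zero at the start; "torque": the same for the moment, N m; "gripper_width": opening from 0.0 (shut) to 1.0 (fully open).
Only numpy, scipy, OpenCV 4.12 (cv2) and the standard library are available. Lean on these libraries where they do the work, as an engineer would, in place of code of your own. Each camera call takes 0.05 s, during which the arm holds its last target. There are 200 camera calls.

## Working session

There is one attempt and no reset: what is moved stays moved. The work goes in short steps, Python scripts to look and compute and a shell command to move; the robot and the scene stay as the last step left them, time stands still between calls to the robot, and variables do not carry over. Pictures are saved under pics/ and viewed, about 8 in all and at most 12, crops included, and the job is handed in when it is done.

```bash
mkdir -p pics; ls; cat > h.py <<'E'
import numpy as np,cv2
from station import manip,optics
def snap(n):
    s=optics.snapshot(n); im=s["image"]; H,W=im.shape[:2]
    f=H/2/np.tan(np.radians(s["vfov"])/2); s["f"]=f
    v,u=np.mgrid[:H,:W]; d=s["depth"]
    c=np.stack([(u-s["cx"])/f*d,(v-s["cy"])/f*d,d],-1)
    s["P"]=c@np.array(s["rotation"]).T+np.array(s["position"]); s["P"][d==0]=np.nan
    return s
def ray(s,u,v,z):
    r=np.array(s["rotation"])@np.array([(u-s["cx"])/s["f"],(v-s["cy"])/s["f"],1]); p=np.array(s["position"])
    return p+r*(z-p[2])/r[2]
def save(s,fn,box=None,k=1.5):
    im=s["image"]
    if box: im=im[box[1]:box[3],box[0]:box[2]]
    cv2.imwrite(fn,cv2.resize(im[:,:,::-1],None,fx=k,fy=k,interpolation=cv2.INTER_CUBIC))
E
python3 - <<'E'
from h import *
print(manip.get_obs())
for n in("scene","top"):
    s=snap(n); save(s,f"pics/{n}0.png"); print(n,s["vfov"],s["cx"],s["cy"],s["position"],np.round(s["rotation"],3).tolist())
E
```

```text
pics
{'time_s': 0.0, 'joint_positions': array([ 7.06065947e+01,  1.77059948e+01,  9.36889416e+01, -7.03979230e-04,
        6.87372801e+01, -3.99308807e+00]), 'dq': array([-0.03781378,  0.13578705, -0.05964746,  0.07299361, -0.02978938,
       -0.00711114]), 'joint_torque': array([ 8.29032106e-04, -4.15240252e+01, -2.76670897e+01, -8.93037554e-05,
        9.95103299e-03, -3.91192657e-06]), 'ee_pos': array([0.1657292 , 0.60177893, 0.23003569]), 'tcp_rot': array([ -93.70904495,   89.86778184, -109.10910614]), 'ft_force': array([ 0.03333529,  0.13120237, -0.14848535]), 'torque': array([-0.04805858,  0.0451719 , -0.01599613]), 'gripper_width': 1.0001974799420061}Traceback (most recent call last):
  File "<stdin>", line 4, in <module>
  File "h.py", line 8, in snap
    s["P"]=c@np.array(s["rotation"]).T+np.array(s["position"]); s["P"][d==0]=np.nan
           ~~~~~~~~~~~~~~~~~~~~~~~~~~~^~~~~~~~~~~~~~~~~~~~~~~~
ValueError: operands could not be broadcast together with shapes (384,512) (3,)
```

```bash
sed -i 's/^import numpy as np,cv2/&\nfrom scipy.spatial.transform import Rotation as Ro/; s/    s=optics.snapshot(n); im/    s=optics.snapshot(n); s["rotation"]=Ro.from_euler("xyz",s["rotation"],degrees=True).as_matrix(); im/' h.py
python3 - <<'E'
from h import *
for n in("scene","top"):
    print(optics.snapshot(n)["rotation"])
    s=snap(n); save(s,f"pics/{n}0.png"); print(n,s["vfov"],s["cx"],s["cy"],s["position"],np.round(s["rotation"],3).tolist())
    P=s["P"]; print(np.nanmedian(P[:,:,2]),P[350,256],P[200,100])
E
```

```text
[-125.70401607    1.1314264    69.1501851 ]
scene 42.17095080117517 259.2723885015225 199.24458025125222 [ 1.54590954 -0.39448017  0.84260236] [[0.356, 0.54, -0.763], [0.934, -0.223, 0.278], [-0.02, -0.812, -0.583]]
-0.0015797280410632109 [ 0.94060868 -0.18863986  0.00879538] [ 0.26485011 -0.42509555 -0.00327745]
[-170.84647367   -0.49758965  -89.54132835]
top 54.746379708480546 256.0267402656998 188.827700541273 [ 0.38848013 -0.01717716  1.21401861] [[0.008, -0.987, 0.159], [-1.0, -0.009, -0.007], [0.009, -0.159, -0.987]]
-0.0005803144412603878 [ 0.08174159 -0.02997655  0.01359771] [ 0.54285902  0.48888216 -0.00559159]
```

View pics/scene0.png

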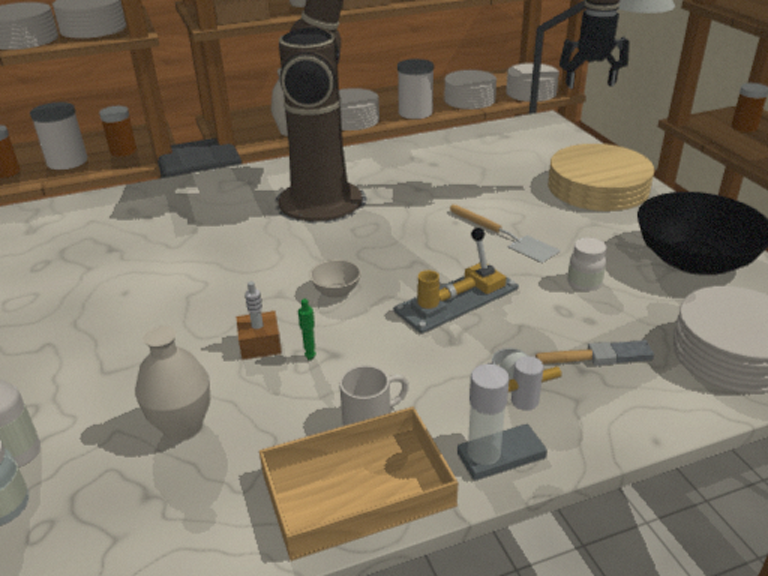

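View pics/top0.png

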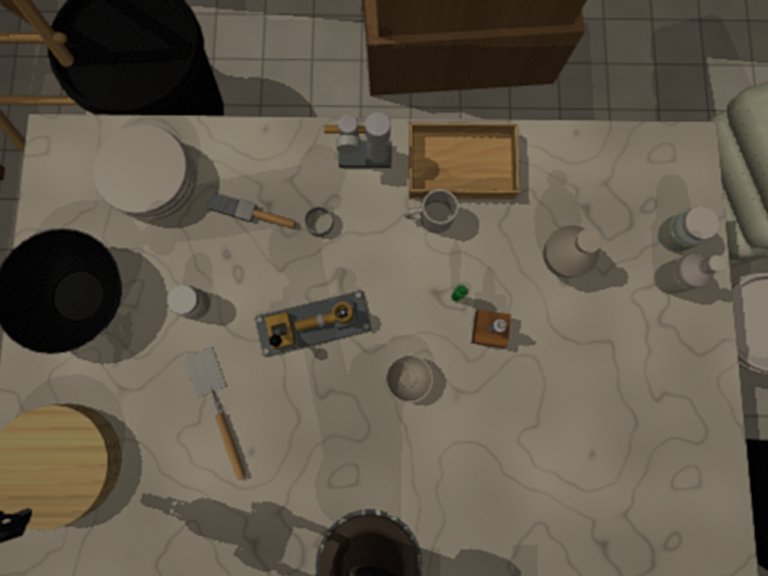

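The pictures show the steel lance in its rest (scene 255,305; top 497,326 in the ×1.5 views). The mouth is at top (342,312), the knob at top (276,340), and the green decoy at top (460,293). Next I measure them.

```bash
cat > meas.py <<'E'
from h import *
T=snap("top"); S=snap("scene")
def comp(s,lo,hi,c,r,col=None):
    P=s["P"]; m=(P[...,2]>lo)&(P[...,2]<hi)&(np.hypot(P[...,0]-c[0],P[...,1]-c[1])<r)
    if col is not None: m&=col(s)
    return m
if __name__=="__main__":
  g=lambda s,u,v:s["P"][int(v/1.5),int(u/1.5)]
  for n,u,v in(("lance",497,326),("rest",482,338),("mouthrim",335,322),("base",362,325),("knob",276,340),("green",460,293),("bowl",410,378),("mug",440,210),("vase",572,250),("jar",183,300)): print(n,np.round(g(T,u,v),3))
  L=ray(T,499/1.5,326/1.5,.125); K=ray(T,276/1.5,340/1.5,.104); M=ray(T,342/1.5,312/1.5,.085)
  print("L",L,"K",K,"M",M)
  for nm,s in(("T",T),("S",S)):
    for lo,hi in((.05,.07),(.07,.085),(.085,.107),(.107,.118),(.118,.15)):
      m=comp(s,lo,hi,L,.05); print(nm,"lance",lo,m.sum(),np.round(s["P"][m].mean(0),4), np.round((s["P"][m].max(0)+s["P"][m].min(0))/2,4) if m.any() else "")
    m=comp(s,.075,.1,M,.035); q=s["P"][m]; print(nm,"mouth",m.sum(),q.mean(0).round(4),((q.max(0)+q.min(0))/2).round(4),np.ptp(q,0).round(4))
    m=comp(s,.085,.13,K,.03); q=s["P"][m]; print(nm,"knob",m.sum(),q.mean(0).round(4),((q.max(0)+q.min(0))/2).round(4),np.ptp(q,0).round(4))
  # rest top and base outline
  for nm,lo,hi,c,r in(("rest",.038,.052,L,.07),("base",.006,.018,(M+K)/2,.17)):
    for k,s in(("T",T),("S",S)):
      m=comp(s,lo,hi,c,r); q=s["P"][m][:,:2].astype(np.float32)*1000; print(nm,k,m.sum(),cv2.minAreaRect(q))
  save(T,"pics/topz.png",(150,170,370,270),3.5)
E
python3 meas.py
```

```text
lance [ 0.483 -0.249  0.113]
rest [ 0.463 -0.231  0.047]
mouthrim [0.497 0.079 0.029]
base [0.493 0.022 0.008]
knob [0.452 0.185 0.122]
green [ 0.55  -0.177  0.105]
bowl [ 0.378 -0.082  0.008]
mug [ 0.751 -0.149  0.007]
vase [ 0.633 -0.394  0.146]
jar [0.532 0.385 0.082]
L [ 0.48116628 -0.25150547  0.125     ] K [0.45126641 0.18819597 0.104     ] M [0.51032207 0.05966131 0.085     ]
T lance 0.05 11 [ 0.484  -0.2491  0.0558] [ 0.4885 -0.25    0.0592]
T lance 0.07 1 [ 0.4858 -0.2437  0.0806] [ 0.4858 -0.2437  0.0806]
T lance 0.085 14 [ 0.4798 -0.2479  0.096 ] [ 0.4827 -0.2501  0.0969]
T lance 0.107 40 [ 0.4849 -0.2534  0.1142] [ 0.4862 -0.2552  0.1133]
T lance 0.118 21 [ 0.4849 -0.254   0.1296] [ 0.4856 -0.2541  0.1275]
T mouth 87 [0.5136 0.059  0.0834] [0.5134 0.0598 0.0829] [0.0375 0.0373 0.0132]
T knob 61 [0.4515 0.1861 0.1174] [0.4527 0.1862 0.1169] [0.024  0.0232 0.016 ]
S lance 0.05 51 [ 0.4926 -0.2568  0.0608] [ 0.4891 -0.2558  0.0602]
S lance 0.07 34 [ 0.4938 -0.2575  0.0788] [ 0.49   -0.2563  0.0776]
S lance 0.085 69 [ 0.4949 -0.2567  0.0961] [ 0.4935 -0.256   0.0958]
S lance 0.107 58 [ 0.4901 -0.2568  0.1122] [ 0.4898 -0.256   0.1124]
S lance 0.118 29 [ 0.4883 -0.2564  0.1284] [ 0.4902 -0.2563  0.1278]
S mouth 108 [0.5142 0.0587 0.0802] [0.5143 0.0589 0.0807] [0.0406 0.0394 0.0112]
S knob 83 [0.459  0.185  0.1072] [0.4572 0.1868 0.1036] [0.0286 0.0232 0.0371]
rest T 417 ((485.664306640625, -255.77606201171875), (70.6986312866211, 70.05850219726562), 82.11126708984375)
rest S 415 ((486.6330871582031, -256.1731872558594), (69.60149383544922, 77.52910614013672), 82.25608825683594)
base T 1253 ((488.0294189453125, 139.81072998046875), (265.0518493652344, 309.3971252441406), 72.55107116699219)
base S 857 ((497.449462890625, 126.02954864501953), (94.49484252929688, 242.9415283203125), 14.41531753540039)
```

View pics/topz.png

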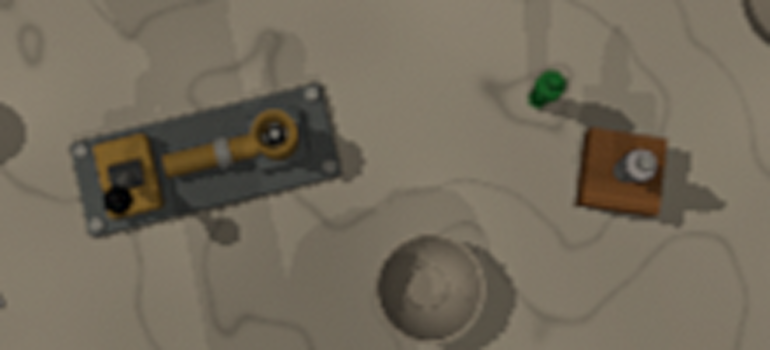

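```bash
cat > to.py <<'E'
import sys; from h import *
o=manip.get_obs(); R=Ro.from_euler("xyz",o["tcp_rot"],degrees=True).as_matrix()
print("t",round(o["time_s"],2),"p",o["ee_pos"].round(4),"F",o["ft_force"].round(1),"w",round(o["gripper_width"],3),"q",o["joint_positions"].round(0)); print(R.round(3).tolist())
a=[float(x) for x in sys.argv[1:]]
for i in range(0,len(a),3): print((R.T@(np.array(a[i:i+3])-o["ee_pos"])/.04).round(3))
E
python3 to.py 0.486 -0.256 0.2 .486 -.256 .079
```

```text
t 0.35 p [0.1659 0.6024 0.231 ] F [ 0.1 -0.2 -0.9] w 0.997 q [71. 18. 94. -0. 69. -4.]
[[-0.0, 0.266, 0.964], [-0.001, 0.964, -0.266], [-1.0, -0.001, -0.0]]
[  0.785 -18.564  13.412]
[  3.81  -18.562  13.412]
```

```bash
r='[0.7,-18.56,13.41,0,100]'; python3 -m jog '[[0.7,-18.56,13.41,0,100],[0.7,-18.56,13.41,0,100],[0.7,-18.56,13.41,0,100],[0.7,-18.56,13.41,0,100],[0.7,-18.56,13.41,0,100],[0.7,-18.56,13.41,0,100],[0.7,-18.56,13.41,0,100],[0.7,-18.56,13.41,0,100],[0.7,-18.56,13.41,0,100],[0.7,-18.56,13.41,0,100],[0.7,-18.56,13.41,0,100],[0.7,-18.56,13.41,0,100],[0.7,-18.56,13.41,0,100],[0.7,-18.56,13.41,0,100],[0.7,-18.56,13.41,0,100],[0.7,-18.56,13.41,0,100],[0.7,-18.56,13.41,0,100],[0.7,-18.56,13.41,0,100],[0.7,-18.56,13.41,0,100],[0.7,-18.56,13.41,0,100]]'; python3 to.py 0.486 -0.256 0.2 .486 -.256 .079
```

```text
time_s: 2.02
ee_pos: [0.4574, -0.1802, 0.206]
tcp_rot: [6.3, 90.0, -9.1]
ft_force: [1.5, 0.7, 0.5]
gripper_width: 0.999
t 2.02 p [ 0.4574 -0.1802  0.206 ] F [1.5 0.7 0.5] w 0.999 q [ -27.    4.  113.    0.   63. -101.]
[[0.001, 0.266, 0.964], [-0.0, 0.964, -0.266], [-1.0, 0.0, 0.001]]
[ 0.151 -1.635  1.195]
[ 3.176 -1.635  1.192]
```

```bash
python3 -m jog '[[0,0,0,0,100],[0,0,0,0,100],[0,0,0,0,100]]' >/dev/null; python3 to.py 0.486 -0.256 0.2 .486 -.256 .079
```

```text
t 2.27 p [ 0.4564 -0.1775  0.2054] F [ 0.1 -0.5 -0.5] w 0.997 q [ -26.    4.  113.    0.   63. -101.]
[[-0.001, 0.267, 0.964], [0.001, 0.964, -0.267], [-1.0, 0.001, -0.002]]
[ 0.132 -1.694  1.238]
[ 3.157 -1.696  1.242]
```

```bash
python3 -m jog '[[0.13,-0.85,0.62,0,100],[0.13,-1.7,1.24,0,100],[0.13,-1.7,1.24,0,100],[0.13,-1.7,1.24,0,100]]' >/dev/null; python3 to.py .486 -.256 .079; python3 - <<'E'
from h import *
s=snap("scene"); save(s,"pics/s2.png",(100,120,270,280),3.5)
E
```

```text
t 2.6 p [ 0.4871 -0.2564  0.2006] F [-1.2  1.4 -0.4] w 0.997 q [ -32.   11.  105.    0.   63. -107.]
[[-0.0, 0.266, 0.964], [0.0, 0.964, -0.266], [-1.0, 0.0, -0.0]]
[ 3.041e+00  2.000e-03 -2.900e-02]
```

View pics/s2.png

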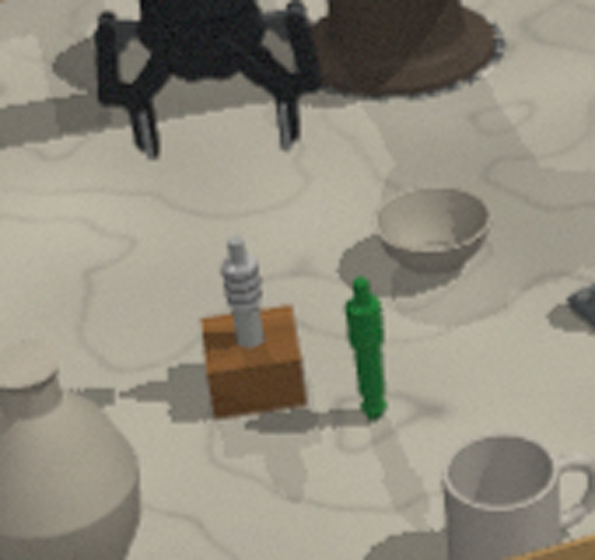

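The fingers straddle the lance, and the green decoy stands clear to the right. I go down and close.

```bash
python3 -m jog '[[0.7,0,-0.03,0,100],[1.4,0,-0.03,0,100],[2.1,0,-0.03,0,100],[2.7,0,-0.03,0,100],[3.04,0,-0.03,0,100],[3.04,0,-0.03,0,100],[3.04,0,-0.03,0,60],[3.04,0,-0.03,0,40],[3.04,0,-0.03,0,10],[3.04,0,-0.03,0,10],[3.04,0,-0.03,0,10],[3.04,0,-0.03,0,10],[3.04,0,-0.03,0,10],[3.04,0,-0.03,0,10],[3.04,0,-0.03,0,10],[3.04,0,-0.03,0,10]]'; python3 to.py
```

```text
time_s: 3.98
ee_pos: [0.4867, -0.2568, 0.0805]
tcp_rot: [-2.3, 89.9, -17.7]
ft_force: [0.0, 1.9, 6.1]
gripper_width: 0.292
t 3.98 p [ 0.4867 -0.2568  0.0805] F [0.  1.9 6.1] w 0.292 q [ -32.   21.  110.    0.   50. -107.]
[[0.002, 0.266, 0.964], [-0.001, 0.964, -0.266], [-1.0, -0.0, 0.002]]
```

```bash
python3 -m jog '[[-0.3,0,0,0,10],[-0.7,0,0,0,10],[-1.1,0,0,0,10],[-1.5,0,0,0,10],[-1.9,0,0,0,10],[-2.3,0,0,0,10],[-2.7,0,0,0,10],[-3.0,0,0,0,10],[-3.2,0,0,0,10],[-3.2,0,0,0,10],[-3.2,0,0,0,10]]'; python3 to.py .514 .059 .208
```

```text
time_s: 4.9
ee_pos: [0.4855, -0.2563, 0.2071]
tcp_rot: [-44.1, 90.0, -59.5]
ft_force: [0.4, 0.2, -1.0]
gripper_width: 0.29
t 4.9 p [ 0.4855 -0.2563  0.2071] F [ 0.4  0.2 -1. ] w 0.29 q [ -32.   11.  105.   -0.   64. -107.]
[[0.0, 0.266, 0.964], [-0.0, 0.964, -0.266], [-1.0, -0.0, 0.0]]
[-0.024  7.79  -1.407]
```

```bash
python3 -m jog '[[0,0.3,-0.05,0,10],[0,0.8,-0.14,0,10],[0,1.4,-0.25,0,10],[0,2.0,-0.36,0,10],[0,2.6,-0.47,0,10],[0,3.2,-0.58,0,10],[0,3.8,-0.68,0,10],[0,4.4,-0.79,0,10],[0,5.0,-0.9,0,10],[0,5.6,-1.01,0,10],[0,6.2,-1.12,0,10],[0,6.8,-1.23,0,10],[0,7.3,-1.32,0,10],[0,7.6,-1.37,0,10],[0,7.75,-1.4,0,10],[0,7.79,-1.41,0,10],[0,7.79,-1.41,0,10],[0,7.79,-1.41,0,10],[0,7.79,-1.41,0,10]]'; python3 to.py .514 .059 .208; cat > chk.py <<'E'
from h import *
s=snap("scene"); save(s,"pics/s3.png",(230,110,370,230),5)
P=s["P"]
for zl in np.arange(.11,.2,.01):
    m=(P[...,2]>zl)&(P[...,2]<zl+.01)&(np.hypot(P[...,0]-.514,P[...,1]-.059)<.04); q=P[m]
    if m.sum()>3: 
        v,u=np.nonzero(m); print(round(zl,2),m.sum(),((q.max(0)+q.min(0))/2).round(4),np.ptp(q,0).round(3),"u",u.min(),u.max(),"v",v.min(),v.max())
E
python3 chk.py
```

```text
time_s: 6.48
ee_pos: [0.5139, 0.0582, 0.2069]
tcp_rot: [-113.4, 90.0, -128.9]
ft_force: [-0.2, -0.6, -1.6]
gripper_width: 0.29
t 6.48 p [0.5139 0.0582 0.2069] F [-0.2 -0.6 -1.6] w 0.29 q [  2.   7. 109.  -0.  63. -73.]
[[-0.0, 0.267, 0.964], [-0.0, 0.964, -0.267], [-1.0, -0.0, -0.0]]
[-0.027  0.021 -0.003]
0.13 6 [0.5168 0.0588 0.1381] [0.006 0.013 0.004] u 284 288 v 167 168
0.14 26 [0.5155 0.059  0.1457] [0.017 0.021 0.008] u 282 289 v 163 167
0.15 12 [0.5158 0.0582 0.1532] [0.01  0.012 0.006] u 283 288 v 162 164
0.16 29 [0.5169 0.0563 0.1649] [0.013 0.018 0.01 ] u 282 289 v 157 161
0.17 26 [0.5202 0.0574 0.1749] [0.02  0.018 0.01 ] u 282 289 v 154 158
0.18 27 [0.5173 0.0576 0.1849] [0.015 0.018 0.01 ] u 282 289 v 151 155
0.19 26 [0.5165 0.0568 0.1951] [0.017 0.017 0.01 ] u 282 289 v 147 151
```

View pics/s3.png

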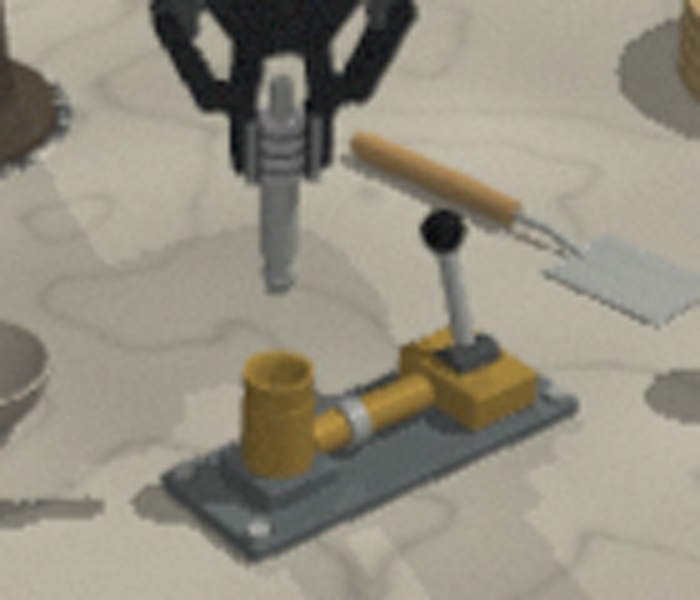

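Crop s3 shows the lance held upright (tip at about px 285.6,168) and the mouth ellipse centred at about px 285.8,183.6. I compare their lateral positions.

```bash
python3 - <<'E'
from h import *
s=snap("scene"); hsv=cv2.cvtColor(s["image"],cv2.COLOR_RGB2HSV)
print("mouth S",ray(s,285.8,183.6,.085), "tip",ray(s,285.6,167.0,.1365))
c=np.array(s["rotation"])@0 if 0 else None
# brass mask: columns by row
m=(hsv[...,0]>12)&(hsv[...,0]<30)&(hsv[...,1]>120); m[:,310:]=0;m[:,:270]=0;m[:176]=0;m[215:]=0
for v in range(178,206,2): u=np.nonzero(m[v])[0]; print(v,u.min() if len(u) else'',u.max() if len(u) else'')
# depth-free lance edges by luminance row profiles
g=s["image"].mean(2).astype(int)
for v in (156,160,164,167): print(v,g[v,276:296])
w=(g>0)
E
```

```text
mouth S [0.51463833 0.05954878 0.085     ] tip [0.51175419 0.05957761 0.1365    ]
178  
180 285 286
182 280 291
184 279 291
186 279 309
188 279 309
190 279 309
192 279 309
194 279 308
196 279 299
198 279 298
200 279 292
202 279 291
204 281 289
156 [145 149 146 146 146 137  98  96  98 104 107 114 119 133 150 149 153 163
 166 167]
160 [148 149 148 148 147 138 104  96  99 103 106 113 120 133 148 150 149 150
 150 150]
164 [150 149 152 147 150 142 113  92  97 100 104 117 143 150 150 150 149 149
 150 150]
167 [151 152 150 152 150 152 143 106  89  92  91 100 130 140 142 141 143 145
 146 146]
```

```bash
python3 -m jog '[[0.2,0.01,0,0,10],[0.5,0.01,0,0,10],[0.8,0.01,0,0,10],[1.05,0.01,0,0,10],[1.2,0.01,0,0,10],[1.25,0.01,0,0,10],[1.25,0.01,0,0,10],[1.25,0.01,0,0,10]]'; python3 -m jog '[[0.03,0,0,0,10],[0.06,0,0,0,10],[0.09,0,0,0,10],[0.12,0,0,0,10],[0.15,0,0,0,10],[0.15,0,0,0,10]]'; python3 to.py .514 .059 .1
```

```text
time_s: 7.25
ee_pos: [0.5143, 0.0595, 0.157]
tcp_rot: [-13.8, 90.0, -29.2]
ft_force: [-0.3, -0.4, -1.3]
gripper_width: 0.286
time_s: 7.75
ee_pos: [0.5139, 0.0594, 0.1508]
tcp_rot: [-161.1, 90.0, -176.5]
ft_force: [-1.4, 0.5, -2.5]
gripper_width: 0.288
t 7.75 p [0.5139 0.0594 0.1508] F [-1.4  0.5 -2.5] w 0.288 q [  2.  11. 112.  -0.  57. -73.]
[[-0.0, 0.266, 0.964], [-0.0, 0.964, -0.266], [-1.0, -0.0, -0.0]]
[ 1.27  -0.01   0.006]
```

```bash
for i in 1; do python3 -m jog '[[0.03,0,0,0,10],[0.06,0,0,0,10],[0.09,0,0,0,10],[0.12,0,0,0,10],[0.15,0,0,0,10],[0.15,0,0,0,10]]'; done; python3 -m jog '[[0.03,0,0,0,10],[0.06,0,0,0,10],[0.09,0,0,0,10],[0.12,0,0,0,10],[0.15,0,0,0,10],[0.15,0,0,0,10]]'
```

```text
time_s: 8.25
ee_pos: [0.5138, 0.0594, 0.1446]
tcp_rot: [-161.6, 90.0, -177.0]
ft_force: [-0.1, 0.2, -1.7]
gripper_width: 0.286
time_s: 8.75
ee_pos: [0.5147, 0.0595, 0.1395]
tcp_rot: [16.3, 89.9, 0.9]
ft_force: [0.2, -0.4, 1.7]
gripper_width: 0.286
```

```bash
python3 -m jog '[[0.03,0,0,0,10],[0.06,0,0,0,10],[0.09,0,0,0,10],[0.12,0,0,0,10],[0.12,0,0,0,10]]';python3 -m jog '[[0.03,0,0,0,10],[0.06,0,0,0,10],[0.09,0,0,0,10],[0.09,0,0,0,10]]'
```

```text
time_s: 9.17
ee_pos: [0.514, 0.0595, 0.134]
tcp_rot: [-163.0, 90.0, -178.4]
ft_force: [-0.5, 0.5, 3.7]
gripper_width: 0.288
time_s: 9.5
ee_pos: [0.514, 0.0595, 0.1304]
tcp_rot: [-159.5, 90.0, -174.9]
ft_force: [-0.7, -0.2, 3.5]
gripper_width: 0.287
```

```bash
python3 -m jog '[[0.03,0,0,0,10],[0.06,0,0,0,10],[0.09,0,0,0,10],[0.12,0,0,0,10],[0.12,0,0,0,10]]';python3 -m jog '[[0.03,0,0,0,10],[0.06,0,0,0,10],[0.09,0,0,0,10],[0.12,0,0,0,10]]'; python3 -m jog '[[0.02,0,0,0,10],[0.04,0,0,0,10],[0.04,0,0,0,10]]'
```

```text
time_s: 9.92
ee_pos: [0.514, 0.0594, 0.1256]
tcp_rot: [-160.9, 90.0, -176.3]
ft_force: [-0.9, -0.3, 4.2]
gripper_width: 0.289
time_s: 10.25
ee_pos: [0.5146, 0.059, 0.1214]
tcp_rot: [-37.0, 89.9, -52.3]
ft_force: [0.9, -1.5, 10.2]
gripper_width: 0.29
time_s: 10.5
ee_pos: [0.5149, 0.0589, 0.1207]
tcp_rot: [-29.2, 89.9, -44.6]
ft_force: [-1.7, -0.8, 10.6]
gripper_width: 0.285
```

```bash
for z in 1; do python3 -m jog '[[0.02,0,0,0,10],[0.04,0,0,0,10]]'; done | grep -E "ee_pos|force"; python3 -m jog '[[0.02,0,0,0,10],[0.04,0,0,0,10]]'| grep -E "ee_pos|force"; python3 -m jog '[[0.02,0,0,0,10]]'| grep -E "ee_pos|force"
```

```text
ee_pos: [0.5152, 0.059, 0.1198]
ft_force: [-2.3, -1.9, 15.5]
ee_pos: [0.5155, 0.0591, 0.1185]
ft_force: [-2.4, -1.5, 16.3]
ee_pos: [0.5156, 0.0591, 0.1178]
ft_force: [-2.0, -0.5, 15.7]
```

```bash
python3 -m jog '[[0.02,0,0,0,10],[0.04,0,0,0,10]]'| grep -E "ee_pos|force"; python3 -m jog '[[0.02,0,0,0,10]]'| grep -E "ee_pos|force"; python3 -m jog '[[0.02,0,0,0,10]]'| grep -E "ee_pos|force"
```

```text
ee_pos: [0.5158, 0.0592, 0.1164]
ft_force: [-1.8, -1.3, 16.3]
ee_pos: [0.5157, 0.0592, 0.1155]
ft_force: [-1.3, -0.3, 9.3]
ee_pos: [0.5154, 0.0593, 0.1139]
ft_force: [-1.2, -1.2, 9.7]
```

```bash
python3 -m jog '[[0.02,0,0,0,10],[0.02,0,0,0,10]]'| grep -E "ee_pos|force"; python3 -m jog '[[0.02,0,0,0,10],[0.02,0,0,0,10]]'| grep -E "ee_pos|force"
```

```text
ee_pos: [0.5146, 0.0593, 0.1119]
ft_force: [-0.1, -0.9, 6.9]
ee_pos: [0.5147, 0.0593, 0.1111]
ft_force: [0.1, 0.2, 6.8]
```

```bash
python3 -m jog '[[0.015,0,0,0,10],[0.02,0,0,0,10]]'| grep -E "ee_pos|force"; python3 -m jog '[[0.015,0,0,0,10],[0.02,0,0,0,10]]'| grep -E "ee_pos|force"
```

```text
ee_pos: [0.5148, 0.0593, 0.1104]
ft_force: [-0.2, -0.9, 7.7]
ee_pos: [0.515, 0.0593, 0.1102]
ft_force: [-0.4, -0.8, 11.4]
```

The force fell from 16 N to 7 N, then rose on the seat. I ease up gently as a lock test before letting go.

```bash
python3 -m jog '[[-0.03,0,0,0,10],[-0.06,0,0,0,10],[-0.06,0,0,0,10]]'| grep -E "ee_pos|force"; python3 -m jog '[[-0.03,0,0,0,10],[-0.05,0,0,0,10],[-0.05,0,0,0,10]]'| grep -E "ee_pos|force"
```

```text
ee_pos: [0.5148, 0.0593, 0.1121]
ft_force: [0.7, -0.4, 6.6]
ee_pos: [0.5139, 0.0592, 0.1131]
ft_force: [1.3, -1.0, 2.4]
```

```bash
python3 -m jog '[[-0.03,0,0,0,10],[-0.03,0,0,0,10],[-0.03,0,0,0,10]]'| grep -E "ee_pos|force"; python3 to.py
```

```text
ee_pos: [0.5133, 0.0592, 0.1132]
ft_force: [2.2, -0.7, -7.1]
t 12.67 p [0.5133 0.0592 0.1132] F [ 2.2 -0.7 -7.1] w 0.29 q [  2.  15. 113.  -0.  52. -73.]
[[-0.001, 0.266, 0.964], [-0.0, 0.964, -0.266], [-1.0, -0.001, -0.001]]
```

The lance resists the pull (−7 N, no rise), so it is locked. I release it and rise.

```bash
python3 -m jog '[[0.03,0,0,0,10],[0.03,0,0,0,30],[0.03,0,0,0,45],[0.03,0,0,0,60],[0.03,0,0,0,70],[0.03,0,0,0,70],[0.03,0,0,0,70],[-0.4,0,0,0,70],[-0.9,0,0,0,70],[-1.5,0,0,0,70],[-2.1,0,0,0,70],[-2.7,0,0,0,70],[-3,0,0,0,70],[-3,0,0,0,40],[-3,0,0,0,0],[-3,0,0,0,0],[-3,0,0,0,0]]'; python3 to.py 0.403 .180 .25 .403 .18 .085;python3 - <<'E'
from h import *
s=snap("scene"); save(s,"pics/s4.png",(230,90,370,230),4)
P=s["P"]
m=(P[...,2]>.09)&(np.hypot(P[...,0]-.514,P[...,1]-.059)<.03); q=P[m]; print(m.sum(),q[q[:,2]<.18].max(0),q.mean(0))
m=(P[...,2]>.085)&(P[...,2]<.13)&(np.hypot(P[...,0]-.452,P[...,1]-.188)<.035); v,u=np.nonzero(m); print("knob",u.min(),u.max(),v.min(),v.max())
E
```

```text
time_s: 14.08
ee_pos: [0.5126, 0.0594, 0.2325]
tcp_rot: [-163.4, 89.8, -178.8]
ft_force: [0.4, 0.3, 0.1]
gripper_width: 0.136
t 14.08 p [0.5126 0.0594 0.2325] F [0.4 0.3 0.1] w 0.136 q [  2.   6. 108.   0.  67. -73.]
[[-0.004, 0.266, 0.964], [-0.0, 0.964, -0.266], [-1.0, -0.001, -0.004]]
[-0.428  2.178 -3.444]
[ 3.697  2.183 -3.428]
1066 [0.52805406 0.07147261 0.16877447] [0.52438658 0.05585867 0.28895519]
knob 314 322 152 164
```

View pics/s4.png

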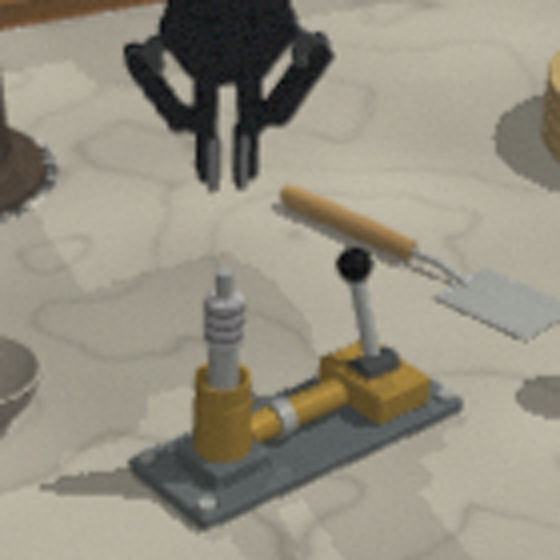

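The lance stands on its own in the fitting. Next I approach the -x side of the knob.

```bash
python3 - <<'E'
from h import *
s=snap("scene"); print(ray(s,318.7,156.2,.104))
E
python3 to.py .4065 .181 .225
python3 -m jog '[[0,0.3,-0.5,-0.5,0],[0,0.8,-1.3,-1.5,0],[0,1.3,-2.1,-2.5,0],[0,1.8,-2.9,-3.5,0],[0,2.1,-3.3,-4.4,0],[0,2.2,-3.38,-4.4,0],[0,2.2,-3.38,-4.4,0],[0,2.2,-3.38,-4.4,0],[0,2.2,-3.38,-4.4,0]]'; python3 to.py .4065 .181 .085
```

```text
[0.44708389 0.19136333 0.104     ]
t 14.18 p [0.513  0.0594 0.2328] F [ 0.3 -0.8 -0.2] w -0.0 q [  2.   6. 108.   0.  67. -73.]
[[-0.003, 0.266, 0.964], [-0.0, 0.964, -0.266], [-1.0, -0.001, -0.003]]
[ 0.204  2.224 -3.373]
time_s: 14.93
ee_pos: [0.4079, 0.1795, 0.2345]
tcp_rot: [-82.8, 90.0, -71.9]
ft_force: [0.5, -0.0, -0.7]
gripper_width: 0.001
t 14.93 p [0.4079 0.1795 0.2345] F [ 0.5 -0.  -0.7] w 0.001 q [ 18.  -3. 116.  -0.  66. -83.]
[[0.0, -0.189, 0.982], [-0.001, 0.982, 0.189], [-1.0, -0.001, 0.0]]
[ 3.737  0.046 -0.029]
```

```bash
python3 -m jog '[[0.5,0.05,-0.1,0,0],[1.2,0.05,-0.15,0,0],[1.9,0.05,-0.15,0,0],[2.6,0.05,-0.15,0,0],[3.2,0.05,-0.15,0,0],[3.6,0.05,-0.15,0,0],[3.7,0.05,-0.15,0,0],[3.7,0.05,-0.15,0,0],[3.7,0.05,-0.15,0,0]]'; python3 -m jog '[[0,0,0.1,0,0],[0,0,0.2,0,0],[0,0,0.3,0,0],[0,0,0.4,0,0],[0,0,0.5,0,0],[0,0,0.6,0,0],[0,0,0.7,0,0],[0,0,0.8,0,0],[0,0,0.9,0,0],[0,0,1.0,0,0],[0,0,1.1,0,0],[0,0,1.2,0,0],[0,0,1.2,0,0]]'; python3 to.py
```

```text
time_s: 15.68
ee_pos: [0.402, 0.1807, 0.0871]
tcp_rot: [-1.4, 90.0, 9.5]
ft_force: [-0.1, -0.2, -0.0]
gripper_width: 0.004
time_s: 16.77
ee_pos: [0.4494, 0.1905, 0.0868]
tcp_rot: [7.3, 89.9, 18.3]
ft_force: [-1.1, -0.7, 0.2]
gripper_width: -0.002
t 16.77 p [0.4494 0.1905 0.0868] F [-1.1 -0.7  0.2] w -0.002 q [ 18.  14. 118.   0.  48. -83.]
[[0.002, -0.191, 0.982], [0.001, 0.982, 0.191], [-1.0, 0.0, 0.002]]
```

```bash
python3 -m jog '[[0,0,0.08,0,0],[0,0,0.16,0,0],[0,0,0.24,0,0],[0,0,0.32,0,0],[0,0,0.4,0,0],[0,0,0.48,0,0],[0,0,0.56,0,0],[0,0,0.64,0,0],[0,0,0.72,0,0],[0,0,0.8,0,0],[0,0,0.88,0,0],[0,0,0.96,0,0],[0,0,1.0,0,0],[0,0,1.0,0,0]]' | grep -E "ee_pos|force"; python3 -m jog '[[0,0,0.05,0,0],[0,0,0.1,0,0],[0,0,0.1,0,0]]'| grep -E "ee_pos|force"; python3 -m jog '[[0,0,0.05,0,0],[0,0,0.1,0,0],[0,0,0.1,0,0]]'| grep -E "ee_pos|force"
```

```text
ee_pos: [0.4877, 0.1975, 0.0866]
ft_force: [-2.9, -0.9, -0.7]
ee_pos: [0.4896, 0.198, 0.0863]
ft_force: [-7.0, -2.2, 2.3]
ee_pos: [0.4899, 0.1981, 0.086]
ft_force: [-13.0, -2.8, 8.8]
```

```bash
python3 -m jog '[[0,0,0.05,0,0],[0,0,0.05,0,0]]'| grep -E "ee_pos|force"; python3 -m jog '[[0,0,-0.4,0,0],[0,0,-0.8,0,0],[0,0,-1.2,0,0],[-0.3,0,-1.5,0,0],[-0.8,0,-1.5,0,0],[-1.5,0,-1.5,0,0],[-2.2,0,-1.5,0,0],[-2.9,0,-1.5,0,0],[-3.4,0,-1.5,0,0],[-3.4,0,-1.5,0,0]]'; python3 - <<'E'
from h import *
s=snap("scene"); save(s,"pics/s5.png",(230,90,370,230),4)
t=snap("top"); P=t["P"]
for s in(s,t):
    P=s["P"]; X=(P[...,:2]-[.488,.1967]); bx=X@[.982,.187]; by=X@[-.187,.982]
    m=(abs(by)<.02)&(abs(bx)<.07)&(P[...,2]>.085)&(P[...,2]<.135)&(s["image"].max(2)<70); print(m.sum(),bx[m].min(),bx[m].max(),np.median(bx[m]),P[m][:,2].max())
E
```

```text
ee_pos: [0.49, 0.1981, 0.0859]
ft_force: [-17.2, -4.3, 11.7]
time_s: 19.43
ee_pos: [0.4443, 0.1901, 0.2296]
tcp_rot: [5.9, 89.0, 16.9]
ft_force: [1.3, 0.1, 1.2]
gripper_width: 0.002
58 0.019648557577036176 0.04552594730878009 0.03427286073869383 0.11629921547776167
53 0.011628846469017217 0.03736035030304651 0.024603022639127368 0.12118638684422622
```

View pics/s5.png

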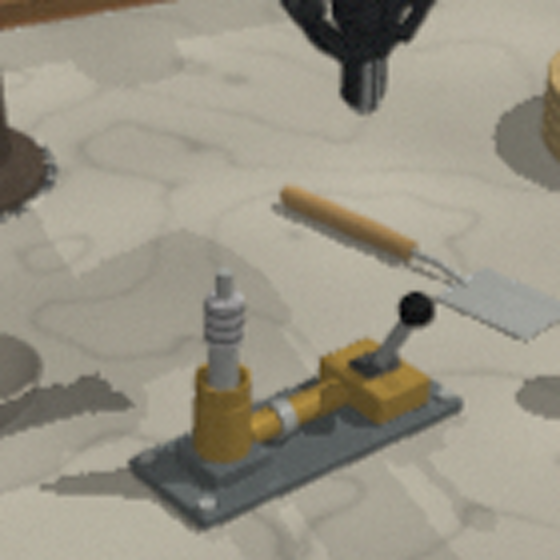

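```bash
python3 - <<'E'
from h import *
s=snap("scene"); t=snap("top")
for n,s,b in(("S",s,(325,155,345,180)),("T",t,(165,205,205,245))):
    g=s["image"].max(2); m=np.zeros(g.shape,np.uint8); m[b[1]:b[3],b[0]:b[2]]=(g[b[1]:b[3],b[0]:b[2]]<60)
    k,l,st,c=cv2.connectedComponentsWithStats(m)
    for i in range(1,k):
        if st[i,4]>10:
            print(n,st[i],c[i])
            for z in(.104,.11): print("   ",z,ray(s,*c[i],z))
save(t,"pics/t5.png",(150,170,270,260),5)
E
```

```text
S [330 163   8   9  56] [333.41071429 166.98214286]
    0.104 [0.51518418 0.20294945 0.104     ]
    0.11 [0.52355723 0.19809626 0.11      ]
T [165 205  40  40 753] [179.55378486 222.51925631]
    0.104 [0.46347861 0.20191567 0.104     ]
    0.11 [0.46307322 0.20073141 0.11      ]
```

View pics/t5.png

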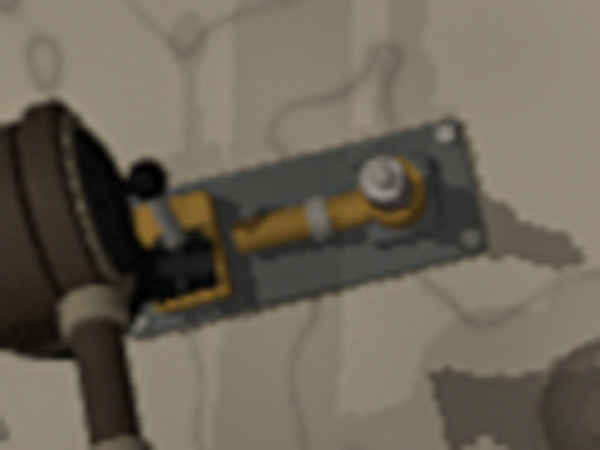

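The top crop puts the knob at about px (179.8,206) and the scene crop at (333.4,167). The lever is over, but I read roughly 0.9 of the travel. I push again at knob height until it stops firmly.

```bash
python3 to.py; python3 -m jog '[[0.6,0,0,0,0],[1.3,0,0,0,0],[2.0,0,0,0,0],[2.7,0,0,0,0],[3.1,0,0,0,0],[3.3,0,0,0,0],[3.3,0,0.2,0,0],[3.3,0,0.4,0,0],[3.3,0,0.6,0,0],[3.3,0,0.8,0,0],[3.3,0,1,0,0],[3.3,0,1.1,0,0],[3.3,0,1.1,0,0],[3.3,0,1.1,0,0]]'|grep -E "ee_pos|force"; python3 -m jog '[[0,0,0.05,0,0],[0,0,0.1,0,0],[0,0,0.1,0,0]]'| grep -E "ee_pos|force"; python3 -m jog '[[0,0,0.05,0,0],[0,0,0.1,0,0],[0,0,0.1,0,0]]'| grep -E "ee_pos|force"
```

```text
t 19.63 p [0.4383 0.1882 0.2221] F [ 0.5 -0.1 -0.2] w 0.0 q [ 18.   2. 113.  -0.  65. -83.]
[[0.001, -0.191, 0.982], [0.0, 0.982, 0.191], [-1.0, -0.0, 0.001]]
ee_pos: [0.4817, 0.1967, 0.0909]
ft_force: [-0.3, 1.1, -0.2]
ee_pos: [0.4854, 0.1975, 0.0907]
ft_force: [-0.1, 0.9, 0.0]
ee_pos: [0.4897, 0.1983, 0.0907]
ft_force: [0.2, 0.3, -0.9]
```

```bash
python3 -m jog '[[0,0,0.05,0,0],[0,0,0.1,0,0],[0,0,0.1,0,0]]'| grep -E "ee_pos|force"; python3 -m jog '[[0,0,0.05,0,0],[0,0,0.1,0,0],[0,0,0.1,0,0]]'| grep -E "ee_pos|force"; python3 -m jog '[[0,0,0.05,0,0],[0,0,0.1,0,0],[0,0,0.1,0,0]]'| grep -E "ee_pos|force"
```

```text
ee_pos: [0.4907, 0.1985, 0.0901]
ft_force: [-5.6, -1.3, 4.0]
ee_pos: [0.4908, 0.1986, 0.0896]
ft_force: [-12.1, -0.4, 8.9]
ee_pos: [0.4909, 0.1986, 0.0893]
ft_force: [-20.6, -3.1, 16.5]
```

```bash
python3 -m jog '[[0,0,-0.4,0,0],[0,0,-0.8,0,0],[0,0,-1.2,0,0],[-0.3,0,-1.5,0,0],[-0.8,0,-1.8,0,0],[-1.5,0,-2,0,0],[-2.2,0.5,-2,0,0],[-2.9,1.2,-2,0,0],[-3.4,2,-2,0,0],[-3.4,3,-2,0,0],[-3.4,4,-2,0,0],[-3.4,5,-2,0,0],[-3.4,5,-2,0,0],[-3.4,5,-2,0,0]]'; python3 - <<'E'
from h import *
S=snap("scene"); t=snap("top")
for n,s,b in(("S",S,(325,155,345,180)),("T",t,(172,196,188,216))):
    g=s["image"].max(2); m=np.zeros(g.shape,np.uint8); m[b[1]:b[3],b[0]:b[2]]=(g[b[1]:b[3],b[0]:b[2]]<60)
    k,l,st,c=cv2.connectedComponentsWithStats(m)
    for i in range(1,k):
        if st[i,4]>10:
            print(n,st[i],c[i])
            for z in(.104,.11): print("   ",z,ray(s,*c[i],z))
# brass block and base
P=t["P"]; hsv=cv2.cvtColor(t["image"],cv2.COLOR_RGB2HSV)
m=(np.hypot(P[...,0]-.488,P[...,1]-.197)<.06)&(hsv[...,1]>120)&(P[...,2]>.03)
q=P[m]; print("block z",np.percentile(q[:,2],[5,50,95]),cv2.minAreaRect((q[:,:2]*1000).astype(np.float32)))
h=(P[...,2]>.006)&(P[...,2]<.017)&(np.hypot(P[...,0]-.5,P[...,1]-.126)<.14); print(cv2.minAreaRect((P[h][:,:2]*1000).astype(np.float32)))
save(t,"pics/t6.png",(150,180,270,250),6)
E
```

```text
time_s: 23.22
ee_pos: [0.3838, 0.3834, 0.2266]
tcp_rot: [0.6, 90.0, 11.8]
ft_force: [0.2, 0.5, 0.2]
gripper_width: -0.004
S [330 163   8   9  56] [333.41071429 166.98214286]
    0.104 [0.51518418 0.20294945 0.104     ]
    0.11 [0.52355723 0.19809626 0.11      ]
T [175 202   9   9  55] [179.10909091 205.98181818]
    0.104 [0.51304783 0.2052704  0.104     ]
    0.11 [0.5123745 0.204068  0.11     ]
block z [0.0329675  0.03716613 0.04167925] ((485.8123474121094, 178.94384765625), (77.55996704101562, 84.13278198242188), 12.400912284851074)
((493.8240966796875, 130.97940063476562), (259.22796630859375, 234.1953125), 61.050506591796875)
```

View pics/t6.png

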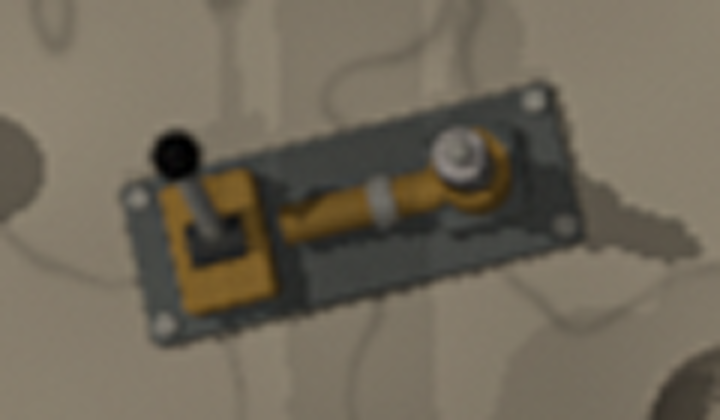

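```bash
python3 - <<'E'
from h import *
t=snap("top"); r=lambda u,v,z,k=6,o=(150,180):ray(t,(u+.5)/k+o[0]-.5,(v+.5)/k+o[1]-.5,z)[:2]
A=[r(*p,.013) for p in((137,198),(165,327),(533,100),(565,225))]
y=(A[0]+A[1]-A[2]-A[3])/2; print("y",y,np.linalg.norm(y)); y/=np.linalg.norm(y); x=np.array([y[1],-y[0]]); c=sum(A)/4
f=lambda p:np.round([(p-c)@x,(p-c)@y],4)
print("ang",np.degrees(np.arctan2(x[1],x[0])),c)
print("mouth",f(np.array([.514,.0592])),"lance top",f(r(459,150,.166)))
for z in(.104,.110): print("knob now",f(ray(t,179.11,205.98,z)[:2]),"S",f(ray(snap('scene'),333.41,166.98,z)[:2]))
print("knob shut T",f(ray(t,183.9,226.8,.104)[:2]))
print("blackbox",f(r(216,240,.045)),"block",f(r(217,241,.04)))
E
```

```text
y [-0.05595175  0.21313957] 0.2203612404047355
ang 14.708961451537267 [0.49500558 0.12871079]
mouth [ 0.0007 -0.0721] lance top [-0.0018 -0.0708]
knob now [0.0369 0.0695] S [0.0384 0.0667]
knob now [0.0359 0.0685] S [0.0452 0.0599]
knob shut T [-0.0275  0.069 ]
blackbox [-0.0007  0.0687] block [-0.0008  0.0691]
```

In the base frame the knob now sits at +37 mm (top) and +38 mm (scene), where fully open is +38 mm. It did not move under 20 N, so it is at the stop. The lance stands straight, so I hand in.

```bash
python3 -c "
from station import manip
print(manip.get_obs()['time_s']); print(manip.hand_in())"
```

```text
23.4667
the job is handed in; nothing more can be done
None
```

The lance is locked in the brass fitting and the lever valve is fully over. I handed the job in at 23.5 s, with the arm clear of everything.

- **Lance:** I pressed it down in small slow steps. The force peaked at about 16 N, dropped to 7 N at the click, then rose to 11 N on the seat. A gentle pull back met −7 N with no rise. After release it stayed standing in the fitting, and it still did in the last top view.
- **Valve:** I swung the lever with the closed fingers. In the base frame the knob now sits at +37 mm (top camera) and +38 mm (scene camera), against 38 mm expected. A second push of about 20 N (about 26 N with the upward part) did not move it, so it is at the stop.
- **Checks that disagreed:** My first estimates put the valve at only about 0.9 open. They used a base angle of about 11°; the base screws gave 14.7°, which resolved it. The knob's starting position measured −27.5 mm rather than −38 mm, so either the lever began slightly off shut or I measured that point poorly.
- **Pots:** None was in the path of the arm. I did not measure their positions again at the end.

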